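# Tuck the stationery box's flap under its lip

### The job

The stationery box on the desk stands open. Push its hinged flap over and down with the fingertips, keep it pressed flat against its spring, and push it along by its raised bar until it is fully home, so that its free edge stays tucked beneath the box's metal lip when you let go. Only push on the flap's outer side: do not pinch it or press on its paper-lined inner side, do not lift, tilt or shift the box, and leave the other things on the desk where they are.

Things in the scene. Friction and masses are not known exactly. Their poses are not given: they have to be found in the camera images.
- doc_box: cardboard box 210 (x) x 160 (y) x 45 high, 2.5 kg, loose; origin at its underside's centre, z up. Lip at its -x end (towards the robot, yaw up to 40 degrees), flap hinged at its +x end. Open well x -54 to 44; decks at z = 45 at both ends. The flap's pin lies along y at x = 80 mm - pin_slide, z = 50, in slotted rails (y = +-72, x 30 to 96, top z = 57). Stays put under pushes below 10 N
- lip_mouth (a point): mouth of the retaining lip, at (-56, 0, 58.5) in the box frame. The lip is an aluminium strip 110 wide (y), 2.5 thick, held above the deck: flat from x = -65 to -101, its underside at z = 58.5; the nose flares up 40 degrees towards +x and ends at x = -55, underside z = 67, top z = 69
- flap (a joint): hinge angle (rad): 0 = flat over the box (a stop), 1.57 = upright, 2.2 = greatest (leaning away from the lip). Starts at 1.5 to 1.95. Stiff hinge with a weak spring: stays where it starts, takes 1 to 3 N at the push bar to fold, and springs up again by 0.3 to 1 rad when let go flat but not beneath the lip
- pin_slide (a joint): how far flap and pin have slid along the rails to the lip (box -x), m: 0 = back, 0.034 = fully home (a stop). Starts at 0 to 0.003; 4 N of friction holds it. Slide it only with the flap flat: the free edge is then at x = -45 mm - pin_slide in the box frame, clear of the nose by 10 mm when back, 14 mm under the lip's flat part when home
- flap_pin (a point): middle of the hinge pin, on its axis. Axes turn with the flap: x along the flap from free edge to pin, y along the pin, z out of the outer side (up when flat). The outer face lies at z = 2.5; the flap reaches to x = -125 and is 126 wide
- push_bar (a point): middle of the top of the push bar: a metal bar on the flap's outer side, 6 along the flap x 46 (y), 8 high above the outer face, 80 from the pin. Axes as flap_pin. A fingertip between pin and bar presses the flap down and pushes the bar towards the lip
- flap_edge (a point): middle of the flap's free edge, 125 from the pin, 2.5 below the outer face. Same axes as flap_pin
- flap_lining: paper lining, 100x110x2.2, on the inner (lower) side of the flap; not to be pressed. Origin on the pin axis
- note_pad: block of sticky notes 76x76x10, lying in the well of the box; origin at the centre of its underside; a bystander, to be left alone
- eraser: eraser 46x23x13, on the desk beside the box, on its left (+y) side; origin at the centre of its underside; a bystander, to be left alone
- binder_clip: binder clip 32x48x26, on the desk beside the box, on its right (-y) side; origin at the centre of its underside; a bystander, to be left alone
- stapler: desk stapler 40x149x51, on the desk to the right; origin at the centre of its underside; a bystander, to be left alone
- coffee_mug: mug 80 across, 102 high, standing on a coaster to the right; origin at the centre of its underside; a bystander, to be left alone

How it is judged:
By the outcome, as a careful person would: the job done as asked, in the order asked, and still so for the second after the job is handed in, with the robot touching nothing.
It also fails if it takes over 42 s, if anything falls off the work surface, if the arm or the gripper's body presses on something with over 40 N, if the wrist force passes 120 N, or if a joint passes its speed limit or range.

### The arm

A 7-joint arm with a two-finger parallel gripper is mounted at the origin on a cart in front of the work surface, level with it; the furniture and walls round the work are solid. World frame = base frame: x ahead of the robot, y to its left, z up, the work surface at z = 0. Lengths are in m, angles in rad, forces in N, time in s.
With the tool pointing down it reaches from about 0.425 to 0.875 m from the base axis. Payload 4.7 kg.
Tool frame: the origin (TCP) lies at the very end of the fingers, on their centre line; the grasp point (between the pads) lies 19 mm behind it; z points along the fingers, y is the line along which they close (so a half turn about z gives the same grasp; the last joint's range is limited). The gripper opens to 85 mm and grips with 20 to 120 N. Pads are 22 mm wide; open, the fingers measure 114 mm over their backs; the gripper's body (76 mm by 85 mm) begins 54 mm behind the grasp point. The pads swing forward as they close: fully open they stand 13 mm farther back than shut.
Start: joints at [1.261, 0.321, -0.07, 1.45, 0.023, 1.371, -0.057], TCP at [0.207, -0.616, 0.231] pointing down, gripper open.
Joint ranges: [-2.86, 2.86], [-0.3, 2.09], [-1.38, 1.24], [0.06, 2.45], [-1.56, 4.7], [0.09, 2.05], [-2.69, 2.69]. Speed limits (rad/s): [2.57, 2.57, 3.14, 3.14, 3.14, 3.14, 3.14].

### API

Orientations are given as a 3x3 rotation matrix whose columns are the frame's x, y, z axes.
In Python, from bench import * gives the robot as it stands. The module is installed in compiled form; this text tells all that it offers.
- The arm moves only by the tool jog_arm, never from a script. Its argument "series" is a list of rows, each an object with "delta_pos": the shift along the tool's x, y, z in m, a list of three; "turn": the turn about the tool's z in rad. A call has 1 to 10 rows; each row is the pose to reach, as a shift and turn from the pose commanded when the call began, along the tool's axes at that moment; what a row does not reach only later rows make up. A row lasts 1/10 s, in which the tool goes at most 50 mm and 8.59 degrees, less where a joint would pass 70% of its speed; a pose out of reach is approached as far as the arm can. A call with a gripper value outside its range is refused whole. "claw" is the finger opening in m, from 0 to 0.0854, set as the call begins (left out, the last holds). The fingers move at their own pace and stop on an object; "grip_force" is the grip in N (left out, the last holds). Time passes only in rows, so rows that repeat a pose let the fingers close. It gives the time, the measured TCP pose, the force, the opening and the grip force at its end, in the units of the state.
- get_obs(): the state, without advancing time (a new reading comes with each control period).
- get_image(name): name is "scene" or "side" or "wrist"; returns the picture (480x640x3 uint8, red, green, blue); there is no depth.
- camera_params(name): a dict with "vfov" (degrees; the focal length in pixels is half the picture's height over the tangent of half this angle, whatever the lens; pixels are square), "cx", "cy" (the principal point, pixels), "dist_coeffs" ([k1, k2, p1, p2, k3] as OpenCV has them; the pictures are not rectified), "world_to_cam" (4x4, takes a point from world to camera coordinates). Camera axes: x right, y up, looking along -z (the intrinsics and any distortion apply to the point x, -y, -z); pixel columns grow to the right and rows downward; lengths in m; the calibration is good to about 2 mm. A picture is of the moment at which its call begins: read the wrist's pose just before it. camera_params takes no time and is no camera call; for the wrist camera it gives the pose at the moment of the call.
- hand_in(): hands the job in; it is judged then, once.
The state is a dict: "time": time; "joint_positions": joint angles; "joint_vel": joint speeds; "effort": joint torques, N m; "tool_pos": TCP position; "tcp_rot": TCP orientation; "ft_force": force on the tool from outside, world axes, zero at the start; "torque": the same for the moment, N m; "opening": finger opening in m; "gripper_force": force on a finger pad.
Only numpy, scipy, OpenCV 4.12 (cv2) and the standard library are available. Lean on these libraries where they do the work, as an engineer would, in place of code of your own. Each camera call takes 0.05 s, during which the arm holds its last target. There are 200 camera calls.

## Working session

There is one attempt and no reset: what is moved stays moved. The work goes in short steps, Python scripts to look and compute and a tool call to move; the robot and the scene stay as the last step left them, time stands still between calls to the robot, and variables do not carry over. Pictures are saved under pics/ and viewed, at most 10 in all, crops included, and the job is handed in when it is done.

Besides the shell and the picture viewer there is one more tool, called after "Request:" as name(argument=value, ...), one argument or row to a line, values as JSON. jog_arm: Moves the arm, as the interface text tells. Its arguments: {"type":"object","properties":{"series":{"type":"array"},"claw":{"type":"number"},"grip_force":{"type":"number"}},"required":["series"]}

```bash
mkdir -p pics; python3 - <<'E'
from bench import *
import cv2,numpy as np
o=get_obs();print(o['time'],o['tool_pos'],np.round(o['tcp_rot'],3).tolist(),o['opening'])
for n in ('scene','side'):
    cv2.imwrite(f'pics/{n}0.png',get_image(n)[:,:,::-1]);c=camera_params(n);print(n,c['vfov'],c['cx'],c['cy'],c['dist_coeffs'],np.round(c['world_to_cam'],3).tolist())
E
```

```text
0.0 [ 0.20659002 -0.61571965  0.23023576] [[0.948, 0.318, -0.001], [0.318, -0.948, 0.002], [-0.0, -0.002, -1.0]] 0.08551329930806029
scene 56.53036137149154 327.24206583722383 235.38351295084706 [-0.09399749  0.          0.          0.          0.        ] [[-0.897, -0.443, -0.009, 0.447], [0.315, -0.652, 0.69, -0.251], [-0.312, 0.616, 0.724, -0.793], [0.0, 0.0, 0.0, 1.0]]
side 44.94414713988455 316.94513691171863 239.77814821544558 [-0.19157476  0.          0.          0.          0.        ] [[0.959, -0.284, 0.011, -0.522], [0.171, 0.606, 0.777, -0.134], [-0.227, -0.743, 0.629, -1.24], [0.0, 0.0, 0.0, 1.0]]
```

View pics/scene0.png

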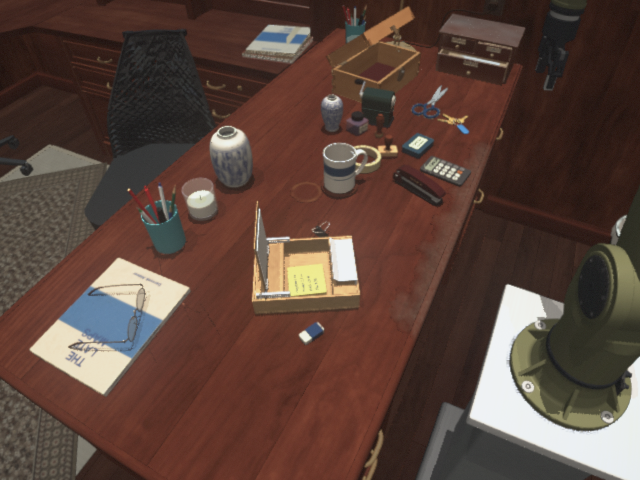

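View pics/side0.png

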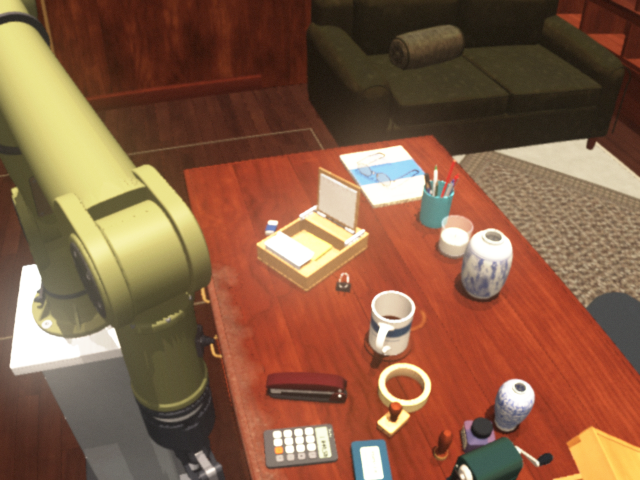

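Scene shows the open box around (305,275), with the flap upright at its left (262,250) and the lip at right (343,260). Side shows the box at (313,247) and the flap at (338,200). I'll zoom in on both.

```bash
python3 - <<'E'
import cv2,numpy as np
a=cv2.imread('pics/scene0.png')[195:330,240:370];b=cv2.imread('pics/side0.png')[160:295,250:380]
f=lambda i:cv2.resize(i,(i.shape[1]*3,i.shape[0]*3),interpolation=cv2.INTER_CUBIC)
cv2.imwrite('pics/z.png',np.hstack([f(a),f(b)]))
E
```

```text
(no output)
```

View pics/z.png

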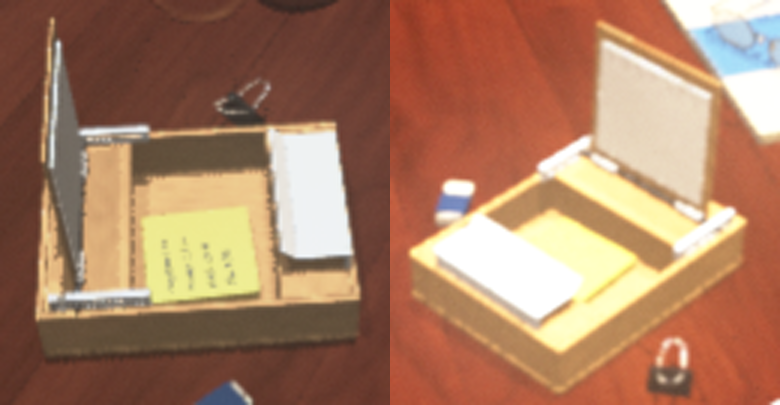

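```bash
cat > h.py <<'E'
from bench import *
import cv2,numpy as np
def ray(n,px,c=None):
    c=c or camera_params(n);f=240/np.tan(np.radians(c['vfov']/2))
    K=np.array([[f,0,c['cx']],[0,f,c['cy']],[0,0,1.]])
    u=cv2.undistortPoints(np.array([[px]],float),K,np.array(c['dist_coeffs'],float))[0,0]
    M=np.array(c['world_to_cam']);R=M[:3,:3];return -R.T@M[:3,3],R.T@np.array([u[0],-u[1],-1])
def onz(n,px,z,c=None):
    o,d=ray(n,px,c);return o+d*(z-o[2])/d[2]
E
python3 - <<'E'
from h import *
P=[('scene',(255,313.3),(105,80,0)),('scene',(359,309),(-105,80,0)),('scene',(351.7,236.3),(-105,-80,45)),('scene',(359.3,295),(-105,80,45)),('scene',(252.7,301),(105,80,45)),
('side',(257,245),(-105,80,45)),('side',(258,257.3),(-105,80,0)),('side',(306.7,290.3),(-105,-80,0)),('side',(305.3,279.3),(-105,-80,45)),('side',(368.3,231.7),(105,-80,45)),('side',(367.3,243.3),(105,-80,0))]
W=np.array([onz(n,p,q[2]/1e3)[:2] for n,p,q in P]);B=np.array([q[:2] for *_,q in P])/1e3
w=W-W.mean(0);b=B-B.mean(0);yaw=np.arctan2((b[:,0]*w[:,1]-b[:,1]*w[:,0]).sum(),(b*w).sum())
R=np.array([[np.cos(yaw),-np.sin(yaw)],[np.sin(yaw),np.cos(yaw)]]);t=W.mean(0)-R@B.mean(0)
print('yaw',yaw,np.degrees(yaw),'t',t);print(np.round((W-t-B@R.T)*1e3,1).tolist())
for n,px,y in [('side',(320,167.3),.063),('side',(360,187.3),-.063),('scene',(257.3,201.7),-.063)]:
    o,d=ray(n,px);o2=np.r_[R.T@(o[:2]-t),o[2]];d2=np.r_[R.T@d[:2],d[2]];p=o2+d2*(y-o2[1])/d2[1]
    print(n,np.round(p*1e3,1),'ang from pin',np.arctan2(p[2]-.05,-(p[0]-.08)),np.hypot(p[2]-.05,p[0]-.08))
o=get_obs();print(o['time'])
E
```

```text
yaw 0.5379669702581722 30.82323691323315 t [0.54008587 0.02052174]
[[1.8, -2.8], [-0.9, 3.9], [-3.3, 3.1], [1.1, 2.7], [-0.4, -1.9], [0.1, -7.2], [1.9, 1.8], [-0.0, 0.8], [-6.4, -10.7], [0.7, -0.3], [5.3, 10.6]]
side [ 90.9  63.  167.9] ang from pin 1.6627240599650155 0.11843998800346504
side [ 84.7 -63.  172.8] ang from pin 1.6086344020639944 0.12292718365422041
scene [ 83.1 -63.  173.2] ang from pin 1.5956510310455896 0.12319319674696856
0.1
```

Request:
jog_arm(
  series=[
    {"delta_pos": [0.04,-0.03,-0.02],"turn": -0.1},
    {"delta_pos": [0.08,-0.06,-0.02],"turn": -0.215},
    {"delta_pos": [0.12,-0.09,-0.02],"turn": -0.215},
    {"delta_pos": [0.16,-0.12,-0.02],"turn": -0.215},
    {"delta_pos": [0.2,-0.15,-0.02],"turn": -0.215},
    {"delta_pos": [0.24,-0.18,-0.02],"turn": -0.215},
    {"delta_pos": [0.27,-0.21,-0.02],"turn": -0.215},
    {"delta_pos": [0.3,-0.24,-0.02],"turn": -0.215},
    {"delta_pos": [0.33,-0.27,-0.02],"turn": -0.215},
    {"delta_pos": [0.35,-0.28,-0.02],"turn": -0.215},
  ],
  claw=0.0,
)

```text
time: 1.1
tool_pos: [0.4508, -0.2348, 0.2514]
tcp_rot: [[0.856, 0.518, -0.0], [0.518, -0.856, 0.001], [0.0, -0.001, -1.0]]
ft_force: [0.1, 0.0, 0.1]
opening: 0.0
gripper_force: 0.0
```

Request:
jog_arm(
  series=[
    {"delta_pos": [0.045,-0.021,0]},
    {"delta_pos": [0.09,-0.043,0]},
    {"delta_pos": [0.135,-0.064,0]},
    {"delta_pos": [0.18,-0.085,0]},
    {"delta_pos": [0.225,-0.107,0]},
    {"delta_pos": [0.27,-0.128,0]},
    {"delta_pos": [0.315,-0.15,0]},
    {"delta_pos": [0.359,-0.171,0]},
    {"delta_pos": [0.359,-0.171,0]},
    {"delta_pos": [0.359,-0.171,0]},
  ],
)

```text
invalid input at $.series[0]: expected keys delta_pos, turn
```

```bash
python3 - <<'E'
from h import *
cv2.imwrite('pics/w1.png',get_image('wrist')[:,:,::-1]);c=camera_params('wrist')
import pickle;pickle.dump(c,open('w1.pkl','wb'));o=get_obs();print(o['tool_pos'],c['vfov'],np.round(c['world_to_cam'],3).tolist())
E
```

```text
[ 0.45321315 -0.23284172  0.2513687 ] 59.11554787928649 [[0.521, -0.853, -0.0, -0.435], [0.812, 0.496, -0.307, -0.207], [0.262, 0.159, 0.952, -0.48], [0.0, 0.0, 0.0, 1.0]]
```

View pics/w1.png

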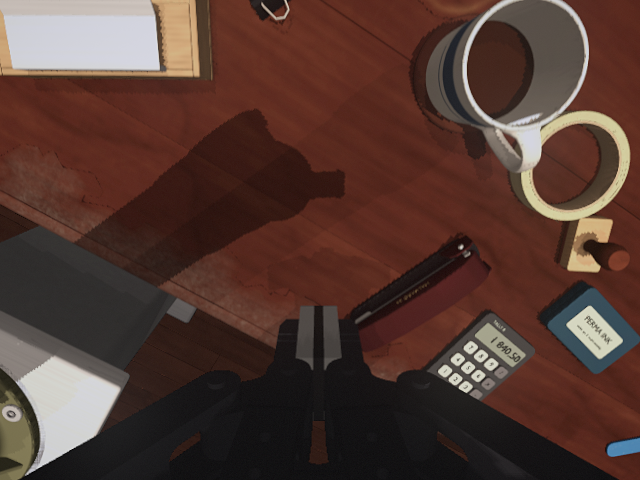

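The wrist picture shows the box's near right corner at (211,79), with its front edge running level from (0,76). So the yaw is about right.

```bash
python3 - <<'E'
from h import *;import pickle
c=pickle.load(open('w1.pkl','rb'));y=.538
R=np.array([[np.cos(y),-np.sin(y)],[np.sin(y),np.cos(y)]]);t=np.array([.5401,.0205])
for px,z in [((211,79),0),((2,77),0),((198,77),.045),((209,2),0),((160,68),.061),((8,69),.061)]:
    p=onz('wrist',px,z,c)[:2];print(px,z,np.round(R.T@(p-t)*1e3,1))
E
```

```text
(211, 79) 0 [-102.   -78.4]
(2, 77) 0 [-100.7  106.4]
(198, 77) 0.045 [-103.3  -79.2]
(209, 2) 0 [-41.8 -80.5]
(160, 68) 0.061 [-98.3 -55.9]
(8, 69) 0.061 [-99.   57.5]
```

Request:
jog_arm(
  series=[
    {"delta_pos": [0.045,-0.021,0],"turn": 0},
    {"delta_pos": [0.09,-0.043,0],"turn": 0},
    {"delta_pos": [0.135,-0.064,0],"turn": 0},
    {"delta_pos": [0.18,-0.085,0],"turn": 0},
    {"delta_pos": [0.225,-0.107,0],"turn": 0},
    {"delta_pos": [0.27,-0.128,0],"turn": 0},
    {"delta_pos": [0.315,-0.15,0],"turn": 0},
    {"delta_pos": [0.359,-0.171,0],"turn": 0},
    {"delta_pos": [0.359,-0.171,0],"turn": 0},
    {"delta_pos": [0.359,-0.171,0],"turn": 0},
  ],
)

```text
time: 2.15
tool_pos: [0.6696, 0.093, 0.2498]
tcp_rot: [[0.857, 0.516, -0.002], [0.516, -0.857, 0.0], [-0.002, -0.002, -1.0]]
ft_force: [-0.1, -0.9, 0.4]
opening: 0.0001
gripper_force: 0.0
```

Request:
jog_arm(
  series=[
    {"delta_pos": [0,-0.004,0.04],"turn": 0},
    {"delta_pos": [0,-0.004,0.08],"turn": 0},
    {"delta_pos": [0,-0.004,0.115],"turn": 0},
    {"delta_pos": [0,-0.004,0.132],"turn": 0},
    {"delta_pos": [-0.01,-0.004,0.132],"turn": 0},
    {"delta_pos": [-0.02,-0.004,0.132],"turn": 0},
    {"delta_pos": [-0.028,-0.004,0.132],"turn": 0},
    {"delta_pos": [-0.034,-0.004,0.132],"turn": 0},
    {"delta_pos": [-0.04,-0.004,0.132],"turn": 0},
    {"delta_pos": [-0.046,-0.004,0.132],"turn": 0},
  ],
)

```text
time: 3.15
tool_pos: [0.6283, 0.0712, 0.1201]
tcp_rot: [[0.858, 0.513, 0.001], [0.513, -0.858, -0.0], [0.001, 0.001, -1.0]]
ft_force: [0.9, 0.7, 0.2]
opening: 0.0001
gripper_force: 0.4
```

```bash
python3 - <<'E'
from h import *
a=get_image('side')[130:300,230:430,::-1]
cv2.imwrite('pics/s2.png',cv2.resize(a,None,fx=3,fy=3,interpolation=cv2.INTER_CUBIC))
E
```

```text
(no output)
```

View pics/s2.png

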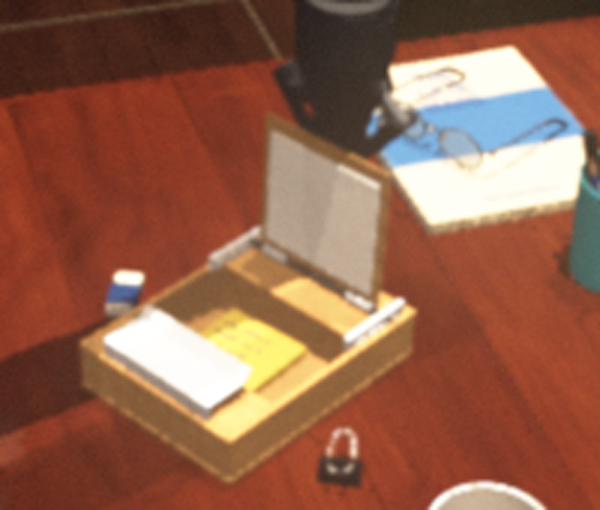

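The side view shows the flap still upright with the fingers behind it at (350,150) and everything else in place. Contact reads about 1 N, so I start folding.

Request:
jog_arm(
  series=[
    {"delta_pos": [-0.006,0,0.001],"turn": 0},
    {"delta_pos": [-0.011,0,0.002],"turn": 0},
    {"delta_pos": [-0.018,0,0.003],"turn": 0},
    {"delta_pos": [-0.024,0,0.004],"turn": 0},
    {"delta_pos": [-0.031,0,0.006],"turn": 0},
    {"delta_pos": [-0.037,0,0.008],"turn": 0},
    {"delta_pos": [-0.043,0,0.011],"turn": 0},
    {"delta_pos": [-0.048,0,0.015],"turn": 0},
    {"delta_pos": [-0.053,0,0.019],"turn": 0},
    {"delta_pos": [-0.058,0,0.024],"turn": 0},
  ],
)

```text
time: 4.2
tool_pos: [0.5783, 0.0413, 0.0951]
tcp_rot: [[0.858, 0.513, 0.0], [0.513, -0.858, -0.0], [0.0, 0.0, -1.0]]
ft_force: [0.2, 0.3, 2.0]
opening: -0.0002
gripper_force: 0.7
```

Request:
jog_arm(
  series=[
    {"delta_pos": [-0.004,0,0.005],"turn": 0},
    {"delta_pos": [-0.008,0,0.01],"turn": 0},
    {"delta_pos": [-0.011,0,0.016],"turn": 0},
    {"delta_pos": [-0.013,0,0.022],"turn": 0},
    {"delta_pos": [-0.015,0,0.028],"turn": 0},
    {"delta_pos": [-0.016,0,0.032],"turn": 0},
    {"delta_pos": [-0.016,0,0.035],"turn": 0},
    {"delta_pos": [-0.017,0,0.038],"turn": 0},
    {"delta_pos": [-0.017,0,0.038],"turn": 0},
  ],
)

```text
time: 5.1
tool_pos: [0.564, 0.033, 0.0569]
tcp_rot: [[0.858, 0.513, 0.0], [0.513, -0.858, 0.0], [0.0, -0.0, -1.0]]
ft_force: [-0.2, -0.5, 1.3]
opening: -0.0
gripper_force: 0.3
```

Request:
jog_arm(
  series=[
    {"delta_pos": [0,0,0.001],"turn": 0},
    {"delta_pos": [0,0,0.002],"turn": 0},
    {"delta_pos": [0,0,0.003],"turn": 0},
    {"delta_pos": [0,0,0.004],"turn": 0},
    {"delta_pos": [0,0,0.004],"turn": 0},
  ],
)

```text
time: 5.6
tool_pos: [0.5638, 0.0328, 0.0531]
tcp_rot: [[0.858, 0.513, -0.0], [0.513, -0.858, -0.0], [-0.0, -0.0, -1.0]]
ft_force: [-0.9, -0.7, 1.4]
opening: -0.0003
gripper_force: 0.7
```

```bash
python3 - <<'E'
from h import *
f=lambda i:cv2.resize(i,None,fx=3,fy=3,interpolation=cv2.INTER_CUBIC)
a=get_image('scene')[195:330,240:370,::-1];b=get_image('side')[160:295,250:380,::-1]
cv2.imwrite('pics/s3.png',np.hstack([f(a),f(b)]))
E
```

```text
(no output)
```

View pics/s3.png

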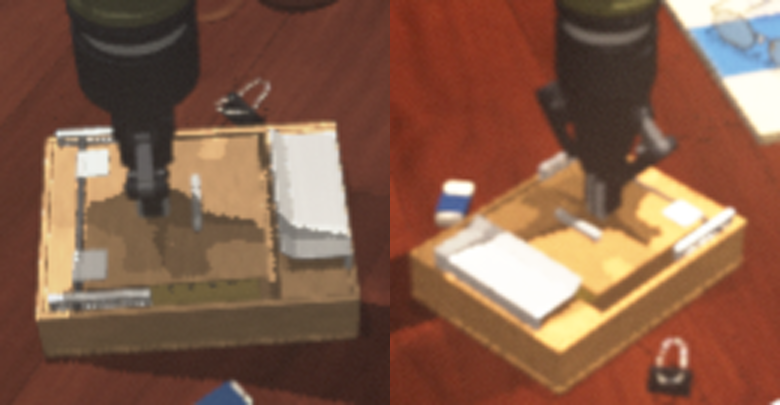

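The flap lies flat in both panes with the fingertip on its outer side, behind the bar (bar at (196,200), tip at (150,212) in the left pane). The box and the bystanders haven't moved. I'll press a bit more.

Request:
jog_arm(
  series=[
    {"delta_pos": [0,0,0.0005],"turn": 0},
    {"delta_pos": [0,0,0.001],"turn": 0},
    {"delta_pos": [0,0,0.0015],"turn": 0},
    {"delta_pos": [0,0,0.0015],"turn": 0},
  ],
)

```text
time: 6.1
tool_pos: [0.5641, 0.0329, 0.0523]
tcp_rot: [[0.858, 0.513, 0.0], [0.513, -0.858, -0.0], [-0.0, 0.0, -1.0]]
ft_force: [-1.9, -1.4, 4.7]
opening: -0.0001
gripper_force: 2.6
```

Request:
jog_arm(
  series=[
    {"delta_pos": [-0.002,0,0],"turn": 0},
    {"delta_pos": [-0.004,0,0],"turn": 0},
    {"delta_pos": [-0.006,0,0],"turn": 0},
    {"delta_pos": [-0.008,0,0],"turn": 0},
    {"delta_pos": [-0.01,0,0],"turn": 0},
    {"delta_pos": [-0.012,0,0],"turn": 0},
    {"delta_pos": [-0.012,0,0],"turn": 0},
  ],
)

```text
time: 6.8
tool_pos: [0.5538, 0.0267, 0.0521]
tcp_rot: [[0.858, 0.513, 0.001], [0.513, -0.858, -0.0], [0.0, 0.0, -1.0]]
ft_force: [2.0, 0.1, 5.7]
opening: -0.0001
gripper_force: 2.6
```

Request:
jog_arm(
  series=[
    {"delta_pos": [-0.002,0,0],"turn": 0},
    {"delta_pos": [-0.004,0,0],"turn": 0},
    {"delta_pos": [-0.006,0,0],"turn": 0},
    {"delta_pos": [-0.008,0,0],"turn": 0},
    {"delta_pos": [-0.01,0,0],"turn": 0},
  ],
)

```text
time: 7.3
tool_pos: [0.5454, 0.0217, 0.052]
tcp_rot: [[0.858, 0.513, 0.001], [0.513, -0.858, 0.0], [0.001, 0.0, -1.0]]
ft_force: [3.4, 2.5, 5.1]
opening: -0.0001
gripper_force: 3.2
```

Request:
jog_arm(
  series=[
    {"delta_pos": [-0.002,0,0],"turn": 0},
    {"delta_pos": [-0.004,0,0],"turn": 0},
    {"delta_pos": [-0.006,0,0],"turn": 0},
    {"delta_pos": [-0.008,0,0],"turn": 0},
    {"delta_pos": [-0.01,0,0],"turn": 0},
    {"delta_pos": [-0.012,0,0],"turn": 0},
    {"delta_pos": [-0.014,0,0],"turn": 0},
  ],
)

```text
time: 8.0
tool_pos: [0.5333, 0.0146, 0.052]
tcp_rot: [[0.858, 0.513, 0.001], [0.513, -0.858, 0.0], [0.001, 0.0, -1.0]]
ft_force: [2.3, 2.1, 5.5]
opening: 0.0001
gripper_force: 3.2
```

Box x is about −11 mm, and home should be near −20. I'll go gently from here.

Request:
jog_arm(
  series=[
    {"delta_pos": [-0.001,0,0],"turn": 0},
    {"delta_pos": [-0.002,0,0],"turn": 0},
    {"delta_pos": [-0.003,0,0],"turn": 0},
    {"delta_pos": [-0.004,0,0],"turn": 0},
    {"delta_pos": [-0.005,0,0],"turn": 0},
    {"delta_pos": [-0.006,0,0],"turn": 0},
  ],
)

```text
time: 8.6
tool_pos: [0.5281, 0.0116, 0.052]
tcp_rot: [[0.858, 0.513, 0.001], [0.513, -0.858, 0.0], [0.001, -0.0, -1.0]]
ft_force: [3.4, 1.6, 6.3]
opening: 0.0001
gripper_force: 3.3
```

Request:
jog_arm(
  series=[
    {"delta_pos": [-0.001,0,0],"turn": 0},
    {"delta_pos": [-0.002,0,0],"turn": 0},
    {"delta_pos": [-0.003,0,0],"turn": 0},
  ],
)

```text
time: 8.9
tool_pos: [0.5255, 0.0101, 0.052]
tcp_rot: [[0.858, 0.513, 0.001], [0.513, -0.858, 0.0], [0.001, -0.0, -1.0]]
ft_force: [3.0, 3.0, 5.0]
opening: -0.0001
gripper_force: 3.3
```

Request:
jog_arm(
  series=[
    {"delta_pos": [-0.001,0,0],"turn": 0},
    {"delta_pos": [-0.002,0,0],"turn": 0},
  ],
)

```text
time: 9.1
tool_pos: [0.5238, 0.0091, 0.052]
tcp_rot: [[0.858, 0.513, 0.001], [0.513, -0.858, 0.0], [0.001, -0.0, -1.0]]
ft_force: [3.5, 2.0, 4.9]
opening: -0.0
gripper_force: 3.3
```

Request:
jog_arm(
  series=[
    {"delta_pos": [-0.001,0,0],"turn": 0},
    {"delta_pos": [-0.001,0,0],"turn": 0},
  ],
)

```text
time: 9.3
tool_pos: [0.523, 0.0086, 0.052]
tcp_rot: [[0.858, 0.513, 0.001], [0.513, -0.858, 0.0], [0.001, -0.0, -1.0]]
ft_force: [3.9, 2.2, 5.5]
opening: 0.0
gripper_force: 3.9
```

Request:
jog_arm(
  series=[
    {"delta_pos": [-0.001,0,0],"turn": 0},
    {"delta_pos": [-0.001,0,0],"turn": 0},
  ],
)

```text
time: 9.5
tool_pos: [0.523, 0.0086, 0.0521]
tcp_rot: [[0.858, 0.513, 0.003], [0.513, -0.858, 0.001], [0.003, 0.0, -1.0]]
ft_force: [4.7, 4.3, 3.7]
opening: -0.0002
gripper_force: 4.3
```

Request:
jog_arm(
  series=[
    {"delta_pos": [-0.0005,0,0],"turn": 0},
    {"delta_pos": [-0.0005,0,0],"turn": 0},
  ],
)

```text
time: 9.7
tool_pos: [0.523, 0.0086, 0.0522]
tcp_rot: [[0.858, 0.514, 0.003], [0.514, -0.858, 0.002], [0.004, 0.0, -1.0]]
ft_force: [6.3, 4.1, 2.5]
opening: -0.0002
gripper_force: 4.3
```

```bash
python3 - <<'E'
from h import *
f=lambda i:cv2.resize(i,None,fx=3,fy=3,interpolation=cv2.INTER_CUBIC)
a=get_image('scene')[195:330,240:370,::-1];b=get_image('side')[160:295,250:380,::-1]
cv2.imwrite('pics/s4.png',np.hstack([f(a),f(b)]))
E
```

```text
(no output)
```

View pics/s4.png

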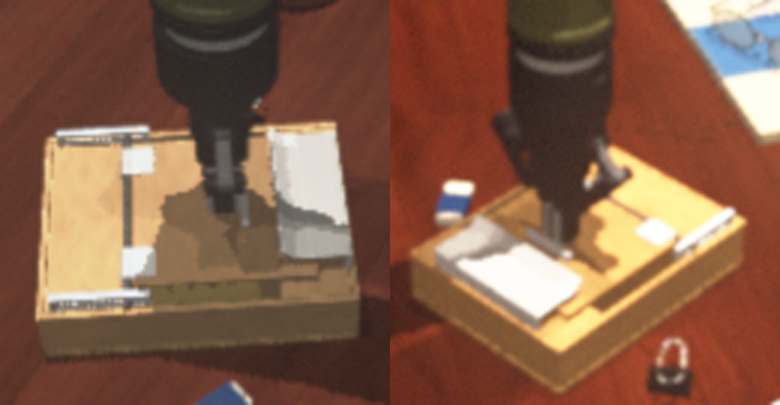

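The flap is home: its edge is under the lip in both panes, the force rose at a hard stop, and the box hasn't moved. I'll ease off and lift.

Request:
jog_arm(
  series=[
    {"delta_pos": [0.0015,0,0],"turn": 0},
    {"delta_pos": [0.002,0,-0.002],"turn": 0},
    {"delta_pos": [0.003,0,-0.006],"turn": 0},
    {"delta_pos": [0.004,0,-0.015],"turn": 0},
    {"delta_pos": [0.004,0,-0.04],"turn": 0},
    {"delta_pos": [0.004,0,-0.08],"turn": 0},
    {"delta_pos": [0.004,0,-0.12],"turn": 0},
    {"delta_pos": [0.004,0,-0.16],"turn": 0},
    {"delta_pos": [0.004,0,-0.18],"turn": 0},
    {"delta_pos": [0.004,0,-0.18],"turn": 0},
  ],
)

```text
time: 10.8
tool_pos: [0.5247, 0.0085, 0.2338]
tcp_rot: [[0.859, 0.512, 0.001], [0.512, -0.859, -0.002], [-0.001, 0.002, -1.0]]
ft_force: [0.6, 0.0, -0.4]
opening: 0.0002
gripper_force: 0.0
```

```bash
python3 - <<'E'
from h import *
f=lambda i:cv2.resize(i,None,fx=3,fy=3,interpolation=cv2.INTER_CUBIC)
a=get_image('scene')[195:330,240:370,::-1];b=get_image('side')[160:295,250:380,::-1]
cv2.imwrite('pics/s5.png',np.hstack([f(a),f(b)]));o=get_obs();print(o['tool_pos'],o['ft_force'])
E
```

```text
[0.5232329  0.0085802  0.23041211] [ 0.59646696  0.73976198 -0.03990983]
```

View pics/s5.png

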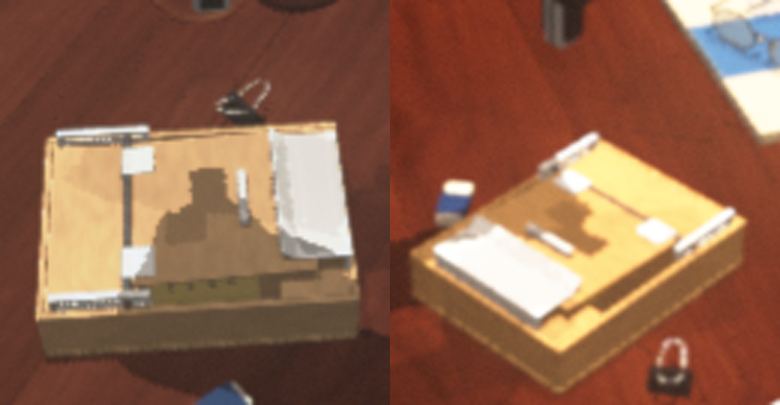

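The flap stays flat under the lip with the fingers clear. I'll check the bar's travel once in numbers.

```bash
python3 - <<'E'
from h import *
y=.54;R=np.array([[np.cos(y),-np.sin(y)],[np.sin(y),np.cos(y)]]);t=np.array([.542,.0215])
for l,n,px in [('start','scene',(240+196/3,195+200/3)),('end','scene',(240+242/3,195+196/3)),('start','side',(250+188/3,160+224/3)),('end','side',(250+160/3,160+239/3))]:
    print(l,n,np.round(R.T@(onz(n,px,.0605)[:2]-t)*1e3,1))
E
```

```text
start scene [-4.4  1.3]
end scene [-35.6   0.5]
start side [-9.6 -6. ]
end side [-37.5  -3. ]
```

```bash
python3 -c "
from bench import *
print(hand_in())"
```

```text
the job is handed in; nothing more can be done
None
```

The flap is folded flat and slid to its stop with its edge held under the lip after release, nothing else on the desk moved, and the job was handed in at about 11 s.

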